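# Clamp the phone in the filming stand with its lever bolt

## Task

Secure the phone in its filming stand: swing the clamp arm fully home over the phone, screw the upright lever bolt in clockwise until it is snug, and only then fold its lever down flat along the arm. Leave the phone standing in its slot and do not disturb the jars, gourd and bowl.

Things in the scene. Friction and masses are not known exactly. Their poses are not given: they have to be found in the camera images.
- stand: Heavy filming stand fixed to the table: dark base plate 170 x 180 x 14 mm, origin at the centre of its underside, z up. The phone slot (walls to 36 mm above the table) runs along its y at x = -30 mm; a round steel post of 11 mm radius stands at x = +45 mm, y = 0 and carries the swinging clamp arm. Only arm, bolt and lever move.
- post (a point): Point on the vertical axis of the post, 122 mm above the table, at the top of the arm's hub (hub 15 mm radius). Axes as stand.
- swing (a joint): Angle of the clamp arm about the post: 0 = fully home at its stop, over the middle of the phone, pointing along the stand's -x; positive = swung away, counter-clockwise from above, towards the stand's -y (starts 0.6 to 1.2, at most 1.35). Heading of the arm from the post = stand yaw + pi + swing. Stays where left; about 3 N on the handle moves it.
- bolt (a joint): Turn of the lever bolt, growing as it is screwed in, clockwise from above; 4.2 rad = snug: a hard stop, its rubber pad on the phone (starts 1.3 to 2.4). Sinks 6 mm per turn; stays where left; turns with about 0.07 Nm. The lever folds towards heading stand yaw + swing + 4.2 - bolt: at snug, along the arm towards the post.
- lever (a joint): Fold angle of the lever on the bolt head: 0 = standing upright (open, as at the start, and a stop), 1.57 = folded flat (closed, and a stop). Stays where it is left; about 1.5 N at 42 mm from the pivot moves it. It can fold one way only.
- lever_pivot (a point): Centre of the lever's level pivot pin, on the bolt's axis, 138 mm above the table when snug, up to 4 mm higher before. Below it the round steel bolt head, 11 mm radius, with two ears (25 mm over all) reaching 7 mm above the pivot. Axes turn with the lever: z along it to the tip, y along the pin, x (when upright) the way it folds.
- lever_tip (a point): Outer end of the lever, 64 mm from the pivot. The lever is a black plastic blade 8 mm thick (its x, the fold direction) and 16 mm wide (its y), of the same section over its length, with a rounded end. Axes as lever_pivot.
- phone: Loose black phone, 8 x 150 x 72 mm, standing on its long edge in the stand's slot; its top edge is 86 mm above the table. Origin at the centre of its lower edge; y along it, z up.
- jar_a: Bystander: the larger screw-lid jar, radius 30 mm, 85 mm tall, origin at the centre of its underside.
- jar_b: Bystander: the smaller screw-lid jar, radius 27 mm, 75 mm tall, origin at the centre of its underside.
- gourd: Bystander: slim-necked dry gourd, radius 42 mm, 122 mm tall, origin at the centre of its underside.
- clay_bowl: Bystander: small clay bowl, rim radius 45 mm, 40 mm tall, origin at the centre of its underside.
- clamp_end (a point): On top of the clamp arm, on the bolt's axis, 75 mm from the post axis. The arm is a flat aluminium bar, 20 mm wide, 14 mm thick (102 to 116 mm above the table), with a round end of 13 mm radius; the lever bolt goes upright through it. x: from the end towards the post, z up.
- swing_handle (a point): Top of the small upright black handle on the arm's tail, 60 mm from the post axis on the side away from the bolt: a round peg of 7 mm radius, standing from 114 to 150 mm above the table. Pushing it sideways swings the arm: to bring the arm home it goes clockwise about the post, to end on the stand's +x side. Axes as clamp_end.
Things that resemble listed ones, but are neither listed nor needed, are in the scene too. Of the things shaped like the phone, the black one is meant.

How it is judged:
By the outcome, as a careful person would: the job done as asked, in the order asked, and still so for the second after the job is handed in, with the robot touching nothing.
It also fails if it takes over 70 s, if anything falls off the work surface, if the arm or the gripper's body presses on something with over 40 N, if the wrist force passes 120 N, or if a joint passes its speed limit or range.

## Robot

A 6-joint arm with a two-finger parallel gripper is mounted at the origin on the work surface. World frame = base frame: x ahead of the robot, y to its left, z up, the work surface at z = 0. Lengths are in m, angles in rad, forces in N, time in s.
With the tool pointing down it reaches from about 0.35 to 0.775 m from the base axis. Payload 5.5 kg.
Tool frame: the origin (TCP) lies at the very end of the fingers, on their centre line; the grasp point (between the pads) lies 19 mm behind it; z points along the fingers, y is the line along which they close (so a half turn about z gives the same grasp; the last joint's range is limited). The gripper opens to 85 mm and grips with 20 to 120 N. Pads are 22 mm wide; open, the fingers measure 114 mm over their backs; the gripper's body (76 mm by 85 mm) begins 54 mm behind the grasp point. The pads swing forward as they close: fully open they stand 13 mm farther back than shut.
Start: joints at [1.178, 0.313, 0.046, 1.304, 0, 1.431], TCP at [0.144, 0.557, 0.197] pointing down, gripper open.
Joint ranges: [-2.76, 2.76], [-0.86, 1.69], [-1.03, 1.26], [-2.2, 2.34], [-1.47, 1.5], [-3.14, 3.14]. Speed limits (rad/s): [2.57, 2.57, 3.14, 3.14, 3.14, 3.14].

## Interface

Orientations are given as a unit quaternion [w, x, y, z].
In Python, from workcell import env, cams, ticket, spotter gives the robot as it stands.
- The arm moves only by the tool jog_arm, never from a script. Its argument "increments" is a list that holds one entry, the list of rows, each a list of 7 numbers: the shift along the tool's x, y, z in units of 0.25 m (1.0 is 0.25 m), then the turn, a rotation vector about the tool's x, y, z in units of 180 degrees (1.0 is 180 degrees), then the closure in counts, from 0 (fully open) to 255 (shut). A call has 1 to 20 rows; each row shifts and turns the commanded pose from where the row before left it, along the tool's axes as they then stand; what a row does not reach is not made up. A row lasts 1/10 s, in which the tool goes at most 50 mm and 8.59 degrees, less where a joint would pass 70% of its speed; a pose out of reach is approached as far as the arm can. A call with a number of a shift or a turn outside -1 to 1 is refused whole. A call with a gripper value outside its range is refused whole. The fingers move at their own pace and stop on an object; "force" is the grip in N (left out, the last holds). Time passes only in rows, so rows that do not move let the fingers close. It gives the time, the measured TCP pose, the force, the opening and the grip force at its end, in the units of the state.
- env.get_state(): the state, without advancing time (a new reading comes with each control period).
- cams.read_camera(name): name is "scene" or "top" or "wrist"; returns a dict with "pixels" (480x640x3 uint8, red, green, blue), "fx", "fy", "cx", "cy" (pixels), "xyz" and "attitude" of the camera in the world; the wrist camera has in their place "mount" (4x4, takes a point from camera to tool coordinates, whose origin is the TCP and whose axes are the flange's). Camera axes: x right, y down, z forward; pixel columns grow to the right and rows downward; lengths in m; the calibration is good to about 2 mm. A picture is of the moment at which its call begins: read the wrist's pose just before it. There is no depth.
- ticket.hand_in(): hands the job in; it is judged then, once.
Trained networks look in the newest picture that a camera, given by its name, has taken for a name from the list of things; names that differ only in an ending like _2 or _b are one class to them, and where a whole thing is asked for, a point or a joint stands for the part that bears it (a point fixed in the world has none). Each returns a list of dicts, best first, with "conf" (0 to 1); they miss things now and then, are a little off and sometimes report something else, mostly with a low value. They report only what shows in the picture. A call takes as long as a camera call. They do not tell look-alikes from the thing itself.
- spotter.find_in(target, camera): "uv" ([column, row] in pixels, amid what is visible of it).
- spotter.cut_out(target, camera): "region" (480x640 bool, what is visible of it) and "uv" ([column, row] in pixels, amid what is visible of it).
- spotter.landmark_of(target, camera): "uv" ([column, row] in pixels: a listed point, or the origin of a listed thing).
The state is a dict: "clock": time; "joint_pos": joint angles; "qvel": joint speeds; "tau": joint torques, N m; "tcp_pos": TCP position; "orientation": TCP orientation; "wrist_force": force on the tool from outside, world axes, zero at the start; "ft_torque": the same for the moment, N m; "finger_gap": finger opening in m; "grip_force": force on a finger pad.
Only numpy, scipy, OpenCV 4.12 (cv2) and the standard library are available. Lean on these libraries where they do the work, as an engineer would, in place of code of your own. Each camera call takes 0.05 s, during which the arm holds its last target. There are 200 camera calls.

## Working session

There is one attempt and no reset: what is moved stays moved. The work goes in short steps, Python scripts to look and compute and a tool call to move; the robot and the scene stay as the last step left them, time stands still between calls to the robot, and variables do not carry over. Pictures are saved under pics/ and viewed, at most 11 in all, crops included, and the job is handed in when it is done.

Besides the shell and the picture viewer there is one more tool, called after "Call:" as a command line: name --argument value ..., lists and objects as JSON in quotes. jog_arm: Moves the arm, as the interface text tells. Shifts and turns lie within -1 to 1; 1 stands for 0.25 m of shift or 180 degrees of turn. Its arguments: {"type":"object","properties":{"increments":{"type":"array"},"force":{"type":"number"}},"required":["increments"]}

```bash
mkdir -p pics; ls; cat > h.py <<'E'
import numpy as np,cv2
from scipy.spatial.transform import Rotation as R
from workcell import env,cams,ticket,spotter
def q2R(q): return R.from_quat([q[1],q[2],q[3],q[0]]).as_matrix()
def cam(name):
    s=env.get_state(); c=cams.read_camera(name)
    K=np.array([[c['fx'],0,c['cx']],[0,c['fy'],c['cy']],[0,0,1]])
    if 'mount' in c:
        T=np.eye(4);T[:3,:3]=q2R(s['orientation']);T[:3,3]=s['tcp_pos'];T=T@np.array(c['mount'])
        return c['pixels'],K,T[:3,:3],T[:3,3]
    a=np.array(c['attitude']); Rm=a if a.shape==(3,3) else q2R(a)
    return c['pixels'],K,Rm,np.array(c['xyz'])
def ray(uv,K,Rm):
    d=Rm@np.linalg.inv(K)@[uv[0],uv[1],1]; return d/np.linalg.norm(d)
def atz(uv,K,Rm,t,z):
    d=ray(uv,K,Rm); return t+d*(z-t[2])/d[2]
def proj(p,K,Rm,t):
    v=K@(Rm.T@(np.array(p)-t)); return v[:2]/v[2]
def save(n,px): cv2.imwrite('pics/'+n+'.png',px[:,:,::-1])
E
python3 - <<'E'
from h import *
print(env.get_state())
Z=dict(stand=0,post=.122,lever_pivot=.141,lever_tip=.205,clamp_end=.116,swing_handle=.150,phone=.02,jar_a=0,jar_b=0,gourd=0,clay_bowl=0)
for n in ['scene','top','wrist']:
    px,K,Rm,t=cam(n); save(n+'0',px); print(n,t.round(3),Rm.round(3).tolist(),K[0,0])
    for k,z in Z.items():
        for r in spotter.landmark_of(k,n)[:3]:
            print(k,np.round(r['uv'],1),round(r['conf'],2),atz(r['uv'],K,Rm,t,z).round(4))
E
```

```text
pics
{'clock': 0.0, 'joint_pos': array([ 1.17837380e+00,  3.14007864e-01,  4.49732128e-02,  1.30360376e+00,
       -1.22159502e-05,  1.43122200e+00]), 'qvel': array([-0.00030129,  0.00106482,  0.00026831,  0.00059889,  0.00104329,
        0.00073754]), 'tau': array([ 1.04506185e-05, -4.80634689e+01,  2.98526841e+01,  1.97438576e-02,
       -2.62000885e-04, -7.25434006e-06]), 'tcp_pos': array([0.14361885, 0.55617702, 0.19580233]), 'orientation': array([-2.36223390e-04,  1.26087539e-01,  9.92018691e-01, -8.90254102e-04]), 'wrist_force': array([0.61972188, 0.37193345, 0.06614543]), 'ft_torque': array([-0.00501899,  0.0073909 , -0.04671659]), 'grip_force': 0.0, 'finger_gap': 0.08524380321463916}
scene [ 0.932 -0.373  0.792] [[0.662, 0.552, -0.508], [0.75, -0.504, 0.429], [-0.02, -0.664, -0.747]] 445.5456757824772
stand [375.5 286.8] 0.66 [0.5722 0.084  0.    ]
post [394.9 265.6] 0.69 [0.6179 0.0771 0.122 ]
lever_tip [355.7 238.2] 0.58 [0.5683 0.0164 0.205 ]
clamp_end [354.2 271.7] 0.67 [0.573  0.0127 0.116 ]
swing_handle [427.6 252.4] 0.92 [0.6509 0.1271 0.15  ]
swing_handle [219.5 443.5
[... 820 characters left out ...]
4] 0.54 [0.572  0.0107 0.205 ]
clamp_end [303.2 207.8] 0.87 [0.5708 0.0137 0.116 ]
swing_handle [245.9 167.9] 0.93 [0.6474 0.1285 0.15  ]
phone [371.5 263.7] 0.95 [ 0.4639 -0.1354  0.02  ]
phone [271.3 233.4] 0.91 [0.5353 0.0872 0.02  ]
phone [239.1 327. ] 0.57 [0.3299 0.1568 0.02  ]
jar_a [464.2 192.1] 0.96 [ 0.6303 -0.3593  0.    ]
jar_a [464.7 262.3] 0.61 [ 0.4665 -0.349   0.    ]
jar_b [464.2 192.1] 0.96 [ 0.6303 -0.3593  0.    ]
jar_b [464.7 262.3] 0.61 [ 0.4665 -0.349   0.    ]
gourd [177.3 186.4] 0.8 [0.653  0.3075 0.    ]
clay_bowl [183.4 268.2] 0.97 [0.4618 0.2869 0.    ]
wrist [0.08  0.573 0.375] [[0.25, 0.935, 0.252], [0.968, -0.241, -0.065], [0.0, 0.26, -0.966]] 355.9099089771475
```

```bash
python3 - <<'E'
import cv2
a=cv2.imread('pics/scene0.png')[180:380,250:510]; b=cv2.imread('pics/top0.png')[110:310,170:430]
cv2.imwrite('pics/c.png',cv2.resize(cv2.vconcat([a,b]),None,fx=1.5*1.0,fy=1.5*1.0,interpolation=cv2.INTER_CUBIC))
E
```

```text
(no output)
```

View pics/scene0.png

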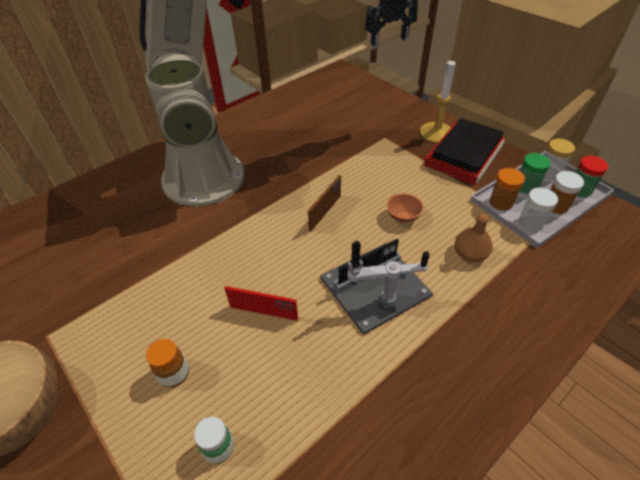

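View pics/c.png

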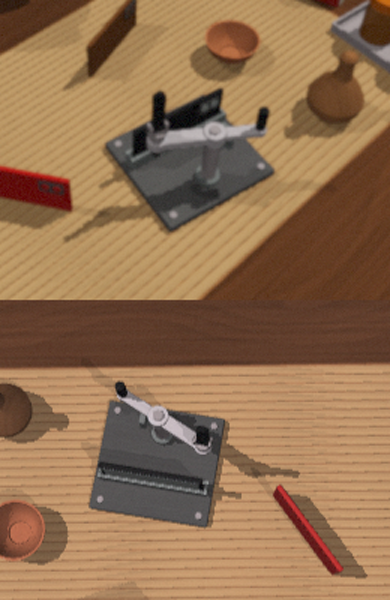

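The stand sits at about (375,287) in the scene picture, with the black phone in its slot. The arm is swung away: bolt end near (354,272), handle near (428,255). The red and brown phones are decoys. Next I fit the stand pose from the landmarks.

```bash
cat > fit.py <<'E'
from h import *
from scipy.optimize import least_squares
def pts(p,bolt=None):
    x,y,a,s=p[:4]; u=lambda h,r:np.array([np.cos(h)*r,np.sin(h)*r])
    o=np.array([x,y]); P=o+u(a,.045); h=a+np.pi+s
    d=dict(stand=(*o,0),post=(*P,.122),clamp_end=(*(P+u(h,.075)),.116),lever_pivot=(*(P+u(h,.075)),.140),
      lever_tip=(*(P+u(h,.075)),.204),swing_handle=(*(P-u(h,.06)),.150),phone=(*(o+u(a,-.03)),.014))
    return d
def fit(obs,p0,n=4):
    def f(p):
        d=pts(p); return np.concatenate([(proj(d[k],*c)-uv)/2 for k,uv,c in obs])
    r=least_squares(f,p0,loss='soft_l1'); return r
def collect(names,p0,keys=('stand','post','clamp_end','lever_pivot','lever_tip','swing_handle','phone'),tol=25):
    obs=[]
    for n in names:
        px,K,Rm,t=cam(n); d=pts(p0)
        for k in keys:
            for r in spotter.landmark_of(k,n):
                if r['conf']>.4 and np.linalg.norm(proj(d[k],K,Rm,t)-r['uv'])<tol: obs.append((k,np.array(r['uv']),(K,Rm,t))); break
    return obs
E
python3 - <<'E'
from fit import *
p0=[.572,.0845,-.2,1.1]
obs=collect(['scene','top','scene','top','scene','top'],p0)
r=fit(obs,p0); print(r.x.round(4)); d=pts(r.x)
for k,v in d.items(): print(k,np.round(v,4))
for k,uv,c in obs[:30]: print(k,(proj(d[k],*c)-uv).round(1))
# plate edges from the top: minAreaRect of dark plate
px,K,Rm,t=cam('top')
for c in spotter.cut_out('stand','top')[:1]:
    m=c['region'].astype(np.uint8); ys,xs=np.nonzero(m)
    W=np.array([atz(q,K,Rm,t,.014)[:2] for q in zip(xs,ys)],np.float32); print(cv2.minAreaRect(W),c['conf'])
E
```

```text
[ 0.5711  0.0828 -0.2144  1.2009]
stand [0.5711 0.0828 0.    ]
post [0.6151 0.0732 0.122 ]
clamp_end [0.5737 0.0106 0.116 ]
lever_pivot [0.5737 0.0106 0.14  ]
lever_tip [0.5737 0.0106 0.204 ]
swing_handle [0.6482 0.1232 0.15  ]
phone [0.5418 0.0892 0.014 ]
stand [-1.2  2.1]
post [ 1.  -0.1]
clamp_end [ 2.3 -0.9]
lever_pivot [-1.5 -0.7]
lever_tip [ 0.1 -1.2]
swing_handle [-3.   2.3]
stand [-0.6 -3.2]
post [-2.4  1.5]
clamp_end [0.7 0.4]
lever_pivot [-2.7 -1.2]
lever_tip [-0.4  0.6]
swing_handle [-0.9 -0.3]
phone [0.  0.2]
stand [-0.7  0. ]
post [-2.7 -0.1]
clamp_end [1.4 1.3]
lever_pivot [-1.7  2.9]
lever_tip [-2.  -0.9]
swing_handle [-0.9  0.1]
phone [-0.1  2. ]
stand [ 0.8 -0.1]
post [-4.3  1. ]
clamp_end [-1.  -1.6]
lever_pivot [-1.2  1.6]
lever_tip [ 0.8 -0.6]
swing_handle [-0.3 -0.4]
phone [ 0.5 -1.5]
stand [-0.3  1.3]
post [-1.2 -1.2]
clamp_end [-1.1  1.8]
((0.45833611488342285, -0.3550562858581543), (0.05871910601854324, 0.084021657705307), 25.079063415527344) 0.58
```

Call:
jog_arm --increments '[[[0,0,-0.2,0,0,0,255],[-0.16,-0.08,0,0,0,0,255],[-0.16,-0.08,0,0,0,0,255],[-0.16,-0.08,0,0,0,0,255],[-0.16,-0.08,0,0,0,0,255],[-0.16,-0.08,0,0,0,0,255],[-0.16,-0.08,0,0,0,0,255],[-0.16,-0.08,0,0,0,0,255],[-0.16,-0.08,0,0,0,0,255],[-0.16,-0.08,0,0,0,0,255],[-0.16,-0.08,0,0,0,0,255],[-0.16,-0.08,0,0,0,0,255],[-0.16,-0.08,0,0,0,0,255],[-0.16,-0.08,0,0,0,0,255],[-0.16,-0.08,0,0,0,0,255],[0,0,0,0,0,0.035,255],[0,0,0,0,0,0.035,255],[0,0,0,0,0,0.035,255],[0,0,0,0,0,0,255]]]'

```text
clock: 6.2
tcp_pos: [0.6161, 0.1453, 0.2465]
orientation: [-0.0, 0.288, 0.958, -0.0]
wrist_force: [0.1, -0.5, 0.5]
finger_gap: -0.0001
grip_force: 0.0
```

```bash
cat >> fit.py <<'E'
def st():
    s=env.get_state(); Rm=q2R(s['orientation']); print('t',round(s['clock'],2),'tcp',s['tcp_pos'].round(4),'psi',round(np.degrees(np.arctan2(Rm[1,0],Rm[0,0])),1),'tz',Rm[:,2].round(3),'J',s['joint_pos'].round(2),'F',s['wrist_force'].round(1),'M',s['ft_torque'].round(2),'gap',round(s['finger_gap'],4),round(s['grip_force'],1)); return s,Rm
def to(target,Rm,p): # tool-units displacement
    print('units',(Rm.T@(np.array(target)-p)/.25).round(4))
E
python3 - <<'E'
from fit import *
s,Rt=st()
p0=[.5711,.0828,-.214,1.2]
obs=collect(['scene','wrist','wrist','top','wrist','top','scene'],p0,tol=40)
r=fit(obs,p0); print(r.x.round(4)); d=pts(r.x)
for k,v in d.items(): print(k,np.round(v,4))
px,K,Rm,t=cam('wrist'); save('w1',px)
for k,uv,c in obs: 
    if abs(c[0][0,0]-356)<5: print(k,(proj(d[k],*c)-uv).round(1))
E
```

```text
t 6.2 tcp [0.6161 0.1453 0.2465] psi 146.6 tz [-0.  0. -1.] J [0.1  0.43 0.33 1.48 0.   0.69] F [ 0.1 -0.5  0.5] M [ 0.   -0.04  0.03] gap -0.0001 0.0
[ 0.5717  0.0811 -0.1878  1.1678]
stand [0.5717 0.0811 0.    ]
post [0.6159 0.0727 0.122 ]
clamp_end [0.5742 0.0104 0.116 ]
lever_pivot [0.5742 0.0104 0.14  ]
lever_tip [0.5742 0.0104 0.204 ]
swing_handle [0.6494 0.1225 0.15  ]
phone [0.5423 0.0867 0.014 ]
stand [0.5 2.4]
post [0.1 0.5]
clamp_end [1.3 1.3]
lever_pivot [-0.1 -0.8]
swing_handle [-2.3 -1. ]
phone [ 2.1 -0.1]
stand [-1.3  3.9]
post [ 1.8 -0.3]
lever_pivot [ 0.  -0.5]
lever_tip [-2.2 -1.3]
swing_handle [ 1.1 -1.1]
phone [ 0.6 -1.1]
stand [0.6 1.7]
post [-0.3  1.7]
clamp_end [ 0.2 -1.4]
lever_pivot [-2.   0.3]
lever_tip [ 1.2 -1.3]
swing_handle [ 0.6 -2.5]
phone [-0.9  1.7]
```

View pics/w1.png

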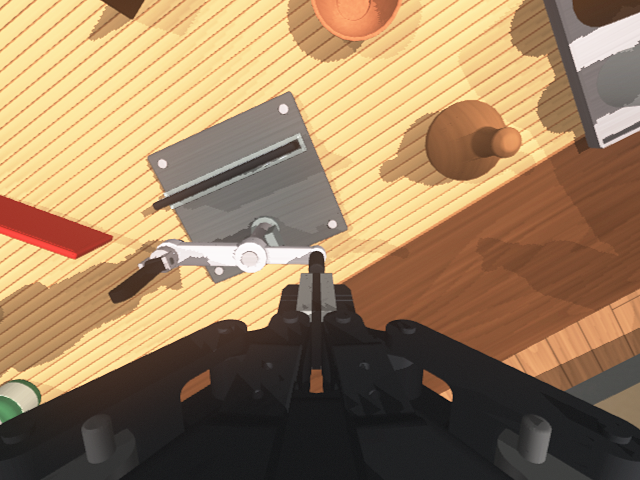

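The arm, hub (250,258), handle (317,258) and lever (140,275) are where the fit puts them. The plate corners are clear: (290,93), (347,228), (148,157), (216,282). I'll take yaw from those and plan the push.

```bash
python3 - <<'E'
from fit import *
s,Rt=st(); px,K,Rm,t=cam('wrist')
c=[atz(u,K,Rm,t,.014)[:2] for u in [(290,93),(347,228),(216,282),(148,157)]]
print(np.round(c,4), np.mean(c,0))
for i in range(4):
    v=c[(i+1)%4]-c[i]; print(np.linalg.norm(v).round(4),np.degrees(np.arctan2(v[1],v[0])).round(1))
a,b=[atz(u,K,Rm,t,.086)[:2] for u in [(155,207),(300,145)]]; print('phone',a,b,np.degrees(np.arctan2(*(b-a)[::-1])))
# lever blade: base / tip line, widths
for r in spotter.cut_out('lever_tip','wrist')[:1]: print(r['conf'],r['uv'],r['region'].sum())
E
```

```text
t 9.05 tcp [0.616  0.1456 0.2467] psi 146.6 tz [ 0.  0. -1.] J [0.11 0.43 0.33 1.48 0.   0.69] F [ 0.4  0.5 -0. ] M [ 0.02 -0.02 -0.01] gap 0.0001 0.0
[[ 0.5074  0.1827]
 [ 0.669   0.1542]
 [ 0.6382 -0.0184]
 [ 0.475   0.0102]] [0.57240409 0.08216452]
0.1641 -10.0
0.1754 -100.1
0.1657 170.0
0.1755 79.4
phone [0.5301403  0.01493897] [0.55894238 0.16468053] 79.11239808066026
0.59 [135.4, 283.6] 1044
```

Call:
jog_arm --increments '[[[0,0,0.2,0,0,0,255],[0,0,0.2,0,0,0,255],[0,0,0.08,0,0,0,255],[0,0,0,0,0,0,255]]]'

```text
clock: 9.55
tcp_pos: [0.6129, 0.1453, 0.1225]
orientation: [-0.004, 0.287, 0.958, -0.001]
wrist_force: [-0.5, -0.3, 0.3]
finger_gap: 0.0001
grip_force: 0.0
```

Call:
jog_arm --increments '[[[-0.025,0.002,0,0,0,0,255],[-0.025,0.002,0,0,0,0,255],[-0.025,0.002,0,0,0,0,255],[-0.023,0,0,0,0,0,255],[-0.023,0.0057,0,0,0,0.03,255],[-0.023,0.0057,0,0,0,0.03,255],[-0.023,0.0057,0,0,0,0.03,255],[-0.023,0.0057,0,0,0,0.03,255],[-0.023,0.0057,0,0,0,0.03,255],[-0.023,0.0057,0,0,0,0.03,255],[-0.023,0.0057,0,0,0,0.03,255],[-0.023,0.0057,0,0,0,0.03,255],[-0.023,0.0057,0,0,0,0.03,255],[-0.023,0.0057,0,0,0,0.03,255],[-0.023,0.0057,0,0,0,0.03,255],[0,0,0,0,0,0,255]]]'

```text
clock: 11.15
tcp_pos: [0.6811, 0.0872, 0.1272]
orientation: [0.0, 0.725, 0.689, 0.0]
wrist_force: [0.1, 0.2, 0.6]
finger_gap: 0.0001
grip_force: 0.0
```

```bash
python3 - <<'E'
from fit import *
s,Rt=st(); h=np.radians(-10.4); P=np.array([.6163,.0733]); u=np.array([np.cos(h),np.sin(h)]); n=np.array([-u[1],u[0]])
to([*(P+.06*u+.018*n),.125],Rt,s['tcp_pos'])
E
```

```text
t 11.15 tcp [0.6811 0.0872 0.1272] psi 87.1 tz [ 0.001 -0.    -1.   ] J [ 0.01  0.56  0.25  1.26 -0.    1.63] F [0.1 0.2 0.6] M [-0.02 -0.06 -0.04] gap 0.0001 0.0
units [-0.0285 -0.0089  0.009 ]
```

Call:
jog_arm --increments '[[[-0.009,-0.001,0,0,0,0.012,255],[-0.009,-0.001,0,0,0,0.012,255],[-0.009,0,0,0,0,0.012,255],[0,0,0,0,0,0,255]]]'

```text
clock: 11.55
tcp_pos: [0.6794, 0.0814, 0.1271]
orientation: [0.0, 0.761, 0.648, 0.0]
wrist_force: [0.0, -0.2, -0.1]
finger_gap: -0.0001
grip_force: 0.0
```

Call:
jog_arm --increments '[[[-0.008,0,0,0,0,0,255],[0,0,0,0,0,0,255]]]'

```text
clock: 11.75
tcp_pos: [0.6789, 0.0794, 0.1269]
orientation: [0.0, 0.762, 0.648, 0.0]
wrist_force: [-0.9, -0.6, -0.4]
finger_gap: 0.0
grip_force: 0.0
```

Call:
jog_arm --increments '[[[-0.008,0,0,0,0,0,255],[0,0,0,0,0,0,255]]]'

```text
clock: 11.95
tcp_pos: [0.6785, 0.0774, 0.1267]
orientation: [-0.0, 0.762, 0.648, 0.0]
wrist_force: [0.3, 0.6, -0.2]
finger_gap: 0.0001
grip_force: 0.0
```

```bash
python3 - <<'E'
from fit import *
s,Rt=st()
px,K,Rm,t=cam('wrist'); save('w2',px)
for k,z in [('post',.122),('clamp_end',.116),('swing_handle',.15),('lever_pivot',.14),('lever_tip',.204)]:
    for r in spotter.landmark_of(k,'wrist')[:2]: print(k,np.round(r['uv']),round(r['conf'],2),atz(r['uv'],K,Rm,t,z).round(4))
E
```

```text
t 11.95 tcp [0.6785 0.0774 0.1267] psi 80.8 tz [-0.  0. -1.] J [-0.    0.55  0.24  1.26  0.    1.73] F [ 0.3  0.6 -0.2] M [-0.   -0.04 -0.05] gap 0.0001 0.0
post [206. 283.] 0.63 [0.6158 0.0742 0.122 ]
swing_handle [235. 199.] 0.57 [0.6492 0.1213 0.15  ]
```

View pics/w2.png

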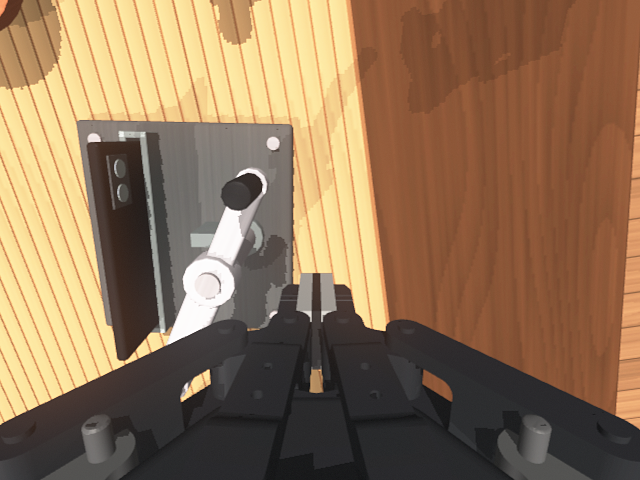

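The fist went past without moving the arm: the handle is still at (237,192), about 56° heading. I'll grip the peg instead and carry it round.

Call:
jog_arm --increments '[[[0,0,-0.2,0,0,0,120],[0,0,-0.1,0,0,0,120],[0.155,-0.144,0,0,0,0,120],[0,0,0,0,0,-0.0455,120],[0,0,0,0,0,-0.0455,120],[0,0,0,0,0,-0.0455,120],[0,0,0,0,0,-0.0455,120],[0,0,0,0,0,-0.0455,120],[0,0,0,0,0,-0.0455,120],[0,0,0,0,0,-0.0455,120],[0,0,0,0,0,-0.0455,120],[0,0,0,0,0,-0.0455,120],[0,0,0,0,0,-0.0455,120],[0,0,0,0,0,-0.0455,120],[0,0,0,0,0,-0.0455,120],[0,0,0,0,0,-0.0455,120],[0,0,0,0,0,-0.0455,120],[0,0,0,0,0,-0.0455,120],[0,0,0,0,0,-0.0455,120]]]'

```text
clock: 14.15
tcp_pos: [0.6508, 0.1193, 0.2017]
orientation: [0.0, -0.277, 0.961, 0.0]
wrist_force: [-0.1, 0.3, 0.2]
finger_gap: 0.0452
grip_force: 0.0
```

Call:
jog_arm --increments '[[[0,0,0,0,0,-0.0455,120],[0,0,0,0,0,-0.0455,120],[0,0,0,0,0,-0.0455,120],[0,0,0,0,0,0,120],[0,0,0,0,0,0,120]]]'

```text
clock: 14.65
tcp_pos: [0.6508, 0.1192, 0.2017]
orientation: [0.0, -0.471, 0.882, 0.0]
wrist_force: [0.2, 1.0, -0.9]
finger_gap: 0.0453
grip_force: 0.0
```

```bash
python3 - <<'E'
from fit import *
s,Rt=st()
H=[]
for n in ['wrist','scene','top']:
    px,K,Rm,t=cam(n); 
    if n=='wrist': save('w3',px)
    H+= [ (n,np.round(r['uv']),round(r['conf'],2),atz(r['uv'],K,Rm,t,.15).round(4)) for r in spotter.landmark_of('swing_handle',n)[:1]]
print(H)
to([.6492,.122,.128],Rt,s['tcp_pos'])
E
```

```text
t 14.65 tcp [0.6508 0.1192 0.2017] psi -123.8 tz [ 0.  0. -1.] J [ 0.06  0.49  0.32  1.4   0.   -0.92] F [ 0.2  1.  -0.9] M [-0.05 -0.03  0.01] gap 0.0453 0.0
[('scene', array([424., 253.]), 0.63, array([0.647 , 0.1214, 0.15  ])), ('top', array([248., 167.]), 0.92, array([0.6498, 0.1249, 0.15  ]))]
units [-0.0056  0.0115  0.2949]
```

View pics/w3.png

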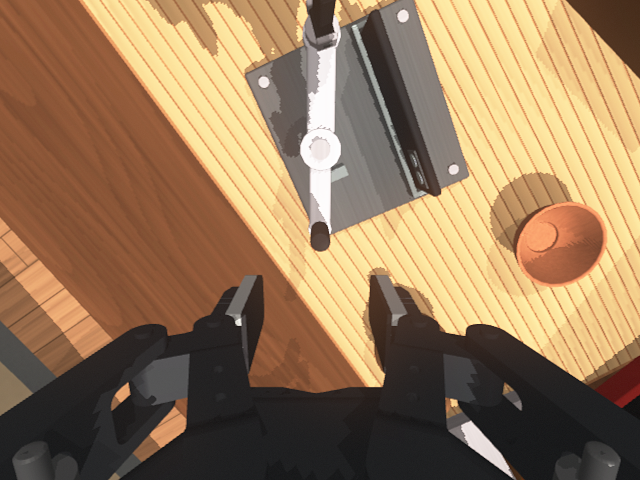

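```bash
python3 - <<'E'
from fit import *
s,Rt=st()
px,K,Rm,t=cam('wrist'); p=s['tcp_pos']
print(np.array(cams.read_camera('wrist')['mount']).round(4))
print(t,Rm.round(3).tolist(),K)
print('tcp',proj(p,K,Rm,t),'below50',proj(p-[0,0,.05],K,Rm,t),'peg',proj([.6492,.122,.15],K,Rm,t),'post',proj([.6163,.0733,.122],K,Rm,t))
for k,z in [('swing_handle',.15),('post',.122),('clamp_end',.116)]:
    for r in spotter.landmark_of(k,'wrist')[:2]: print(k,np.round(r['uv']),round(r['conf'],2),atz(r['uv'],K,Rm,t,z).round(4))
print(atz((320,232),K,Rm,t,.15),atz((320,148),K,Rm,t,.122))
E
```

```text
t 14.95 tcp [0.6508 0.1192 0.2017] psi -123.7 tz [ 0.  0. -1.] J [ 0.06  0.49  0.32  1.4   0.   -0.92] F [ 0.6 -0.1 -0.4] M [-0.06  0.02  0.01] gap 0.0453 0.0
[[ 6.000e-04 -9.657e-01 -2.598e-01  6.640e-02]
 [ 1.000e+00  6.000e-04 -0.000e+00  2.000e-04]
 [ 2.000e-04 -2.598e-01  9.657e-01 -1.780e-01]
 [ 0.000e+00  0.000e+00  0.000e+00  1.000e+00]]
[0.61383251 0.06401738 0.37972435] [[-0.832, 0.535, 0.144], [0.554, 0.804, 0.216], [-0.0, 0.26, -0.966]] [[355.90990898   0.         315.970093  ]
 [  0.         355.90990898 232.28247761]
 [  0.           0.           1.        ]]
tcp [315.65749499 265.83150061] below50 [315.73299119 239.53417899] peg [320.05161603 240.95255136] post [320.4092915  149.84148667]
swing_handle [322. 242.] 0.75 [0.6482 0.1231 0.15  ]
post [319. 148.] 0.71 [0.6166 0.0716 0.122 ]
clamp_end [324.  31.] 0.67 [0.5719 0.0104 0.116 ]
[0.64578675 0.11678015 0.15      ] [0.61584199 0.07208456 0.122     ]
```

Call:
jog_arm --increments '[[[-0.006,0.012,0,0,0,0,120],[0,0,0.1,0,0,0,120],[0,0,0.1,0,0,0,120],[0,0,0.08,0,0,0,120],[0,0,0,0,0,0,255],[0,0,0,0,0,0,255],[0,0,0,0,0,0,255],[0,0,0,0,0,0,255],[0,0,0,0,0,0,255]]]' --force 25

```text
clock: 16.1
tcp_pos: [0.6498, 0.1222, 0.1329]
orientation: [0.001, -0.472, 0.882, -0.0]
wrist_force: [-0.9, 0.6, -0.1]
finger_gap: 0.0001
grip_force: 0.0
```

```bash
python3 - <<'E'
from fit import *
s,Rt=st()
px,K,Rm,t=cam('wrist'); a=px[120:420,170:470]
px2,K2,R2,t2=cam('scene'); b=px2[180:330,320:470]
print('tcp wrist',proj(s['tcp_pos'],K,Rm,t),'scene',proj(s['tcp_pos'],K2,R2,t2))
save('w4',cv2.hconcat([a,cv2.resize(b,(300,300))]))
E
```

```text
t 16.1 tcp [0.6498 0.1222 0.1329] psi -123.7 tz [ 0.002  0.    -1.   ] J [ 0.06  0.5   0.17  1.24  0.   -0.92] F [-0.9  0.6 -0.1] M [-0.02  0.02 -0.04] gap 0.0001 0.0
tcp wrist [315.65858142 265.82841195] scene [424.0824298  259.22047331]
```

View pics/w4.png

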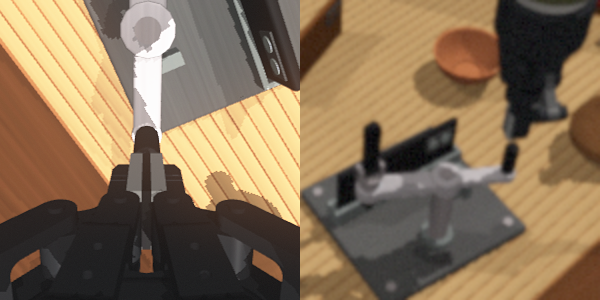

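The scene view shows the fingertips just above the peg, roughly 25 mm short of the reported TCP. That explains the miss, so I'll open, go lower and grip.

Call:
jog_arm --increments '[[[0,0,0,0,0,0,120],[0,0,0,0,0,0,120],[0,0,0,0,0,0,120],[0,0,0.05,0,0,0,120],[0,0,0.05,0,0,0,120],[0,0,0.04,0,0,0,120],[0,0,0,0,0,0,255],[0,0,0,0,0,0,255],[0,0,0,0,0,0,255],[0,0,0,0,0,0,255]]]' --force 25

```text
clock: 17.2
tcp_pos: [0.6489, 0.122, 0.0963]
orientation: [-0.0, -0.472, 0.882, 0.0]
wrist_force: [0.9, -0.9, -5.2]
finger_gap: 0.0126
grip_force: 25.8
```

Call:
jog_arm --increments '[[[0.001,-0.0226,0,0,0,0.03,255],[0.001,-0.0226,0,0,0,0.03,255],[0.001,-0.0226,0,0,0,0.03,255],[0.001,-0.0226,0,0,0,0.03,255],[0.001,-0.0226,0,0,0,0.03,255],[0.001,-0.0226,0,0,0,0.03,255],[0.001,-0.0226,0,0,0,0.03,255],[0.001,-0.0226,0,0,0,0.03,255],[0.001,-0.0226,0,0,0,0.03,255],[0.001,-0.0226,0,0,0,0.03,255],[0.001,-0.0226,0,0,0,0.03,255],[0,0,0,0,0,0,255]]]'

```text
clock: 18.4
tcp_pos: [0.6746, 0.0692, 0.0963]
orientation: [-0.001, 0.027, 1.0, 0.0]
wrist_force: [-4.0, 0.9, -3.3]
finger_gap: 0.0131
grip_force: 26.0
```

Call:
jog_arm --increments '[[[0,-0.016,0,0,0,0.02,255],[0,-0.008,0,0,0,0.01,255],[0,0,0,0,0,0,255]]]'

```text
clock: 18.7
tcp_pos: [0.6741, 0.0641, 0.0963]
orientation: [-0.001, 0.073, 0.997, 0.001]
wrist_force: [-4.2, 2.4, -3.1]
finger_gap: 0.0125
grip_force: 26.0
```

Call:
jog_arm --increments '[[[0,-0.008,0,0,0,0.008,255],[0,0,0,0,0,0,255]]]'

```text
clock: 18.9
tcp_pos: [0.6739, 0.063, 0.0963]
orientation: [-0.001, 0.085, 0.996, 0.001]
wrist_force: [-3.3, 4.9, -4.3]
finger_gap: 0.0127
grip_force: 26.0
```

Call:
jog_arm --increments '[[[0,-0.008,0,0,0,0,255],[0,0,0,0,0,0,255]]]'

```text
clock: 19.1
tcp_pos: [0.6739, 0.063, 0.0963]
orientation: [-0.001, 0.084, 0.996, 0.003]
wrist_force: [-2.5, 11.3, -3.5]
finger_gap: 0.0128
grip_force: 26.0
```

Call:
jog_arm --increments '[[[0,-0.008,0,0,0,0,255],[0,0,0,0,0,0,255]]]'

```text
clock: 19.3
tcp_pos: [0.6739, 0.063, 0.0963]
orientation: [-0.001, 0.083, 0.997, 0.005]
wrist_force: [-1.9, 14.8, -4.8]
finger_gap: 0.0127
grip_force: 26.1
```

Call:
jog_arm --increments '[[[0,0,0,0,0,0,120],[0,0,0,0,0,0,120],[0,0,0,0,0,0,120],[0,0,-0.2,0,0,0,120],[0,0,-0.2,0,0,0,120],[0,0,-0.1,0,0,0,120],[0.14,0,0,0,0,0,120],[0.14,0,0,0,0,0,120],[0,0,0,0,0,0,120],[0,0,0,0,0,0,120]]]'

```text
clock: 20.3
tcp_pos: [0.6056, 0.0688, 0.2228]
orientation: [0.001, 0.086, 0.996, -0.0]
wrist_force: [0.4, -0.1, -0.6]
finger_gap: 0.0452
grip_force: 0.0
```

```bash
python3 - <<'E'
from fit import *
s,Rt=st()
px,K,Rm,t=cam('wrist')
for k,z in [('post',.122),('clamp_end',.116),('lever_pivot',.14),('lever_tip',.204),('swing_handle',.15)]:
    for r in spotter.landmark_of(k,'wrist')[:2]: print(k,np.round(r['uv']),round(r['conf'],2),atz(r['uv'],K,Rm,t,z).round(4))
c=proj([.5425,.0867,.17],K,Rm,t).astype(int); print(c)
x0,y0=max(c[0]-110,0),max(c[1]-110,0); print(x0,y0)
save('w5',cv2.resize(px[y0:y0+200,x0:x0+220],None,fx=3,fy=3,interpolation=cv2.INTER_CUBIC)[:600])
E
```

```text
t 20.3 tcp [0.6056 0.0688 0.2228] psi 170.1 tz [ 0.002 -0.    -1.   ] J [-0.02  0.38  0.2   1.39 -0.    0.15] F [ 0.4 -0.1 -0.6] M [ 0.04 -0.03 -0.01] gap 0.0452 0.0
post [323. 235.] 0.92 [0.6178 0.0718 0.122 ]
clamp_end [323. 137.] 0.82 [0.5417 0.0847 0.116 ]
lever_pivot [328. 137.] 0.97 [0.5425 0.0876 0.14  ]
lever_tip [330. 141.] 0.74 [0.5441 0.0862 0.204 ]
swing_handle [323. 317.] 0.77 [0.6757 0.0617 0.15  ]
swing_handle [509.  25.] 0.73 [0.4944 0.2107 0.15  ]
[327 137]
217 27
```

View pics/w5.png

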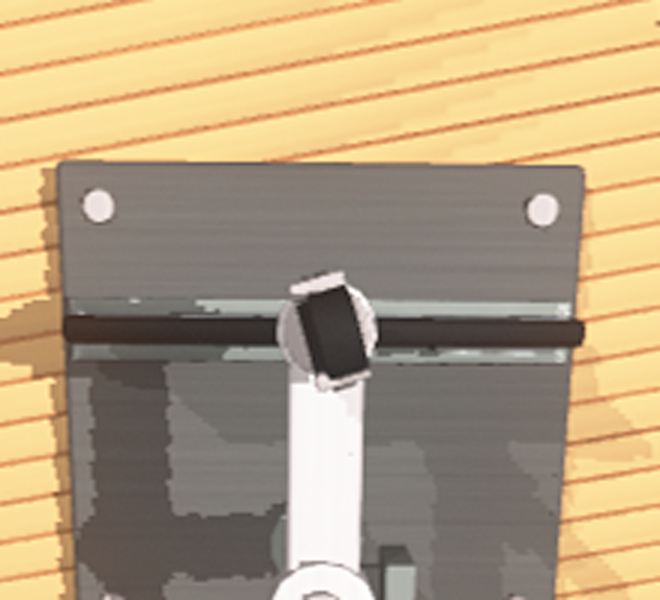

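The arm is home and square over the phone. The blade top is at crop (335,330) with its wide axis about 16° off the arm line, so about 106° clockwise remains. I'll grasp the blade across its thickness.

Call:
jog_arm --increments '[[[0.13,0.014,0,0,0,0,120],[0.13,0.014,0,0,0,0,120],[0,0,0,0,0,-0.0433,120],[0,0,0,0,0,-0.0433,120],[0,0,0,0,0,0,120],[0,0,0,0,0,0,120]]]'

```text
clock: 21.2
tcp_pos: [0.5432, 0.0871, 0.2216]
orientation: [0.0, -0.048, 0.999, 0.0]
wrist_force: [-0.2, -0.4, 0.1]
finger_gap: 0.0451
grip_force: 0.0
```

```bash
python3 - <<'E'
from fit import *
s,Rt=st(); to([.5428,.0868,.146],Rt,s['tcp_pos'])
px,K,Rm,t=cam('wrist')
for k,z in [('post',.122),('lever_pivot',.14),('lever_tip',.206),('swing_handle',.15)]:
    for r in spotter.landmark_of(k,'wrist')[:1]: print(k,np.round(r['uv']),round(r['conf'],2),atz(r['uv'],K,Rm,t,z).round(4))
E
```

```text
t 21.2 tcp [0.5432 0.0871 0.2216] psi -174.5 tz [ 0.  0. -1.] J [ 0.01  0.26  0.03  1.34  0.   -0.08] F [-0.2 -0.4  0.1] M [-0.01  0.03 -0.01] gap 0.0451 0.0
units [ 0.0017 -0.0012  0.3023]
post [290. 303.] 0.59 [0.6159 0.0711 0.122 ]
lever_pivot [316. 228.] 0.7 [0.5435 0.0869 0.14  ]
lever_tip [316. 256.] 0.57 [0.543  0.0869 0.206 ]
swing_handle [272. 387.] 0.87 [0.6786 0.0631 0.15  ]
```

Centred above the lever; descend and grip.

Call:
jog_arm --increments '[[[0,0,0.1,0,0,0,120],[0,0,0.1,0,0,0,120],[0,0,0.1,0,0,0,120],[0,0,0,0,0,0,120],[0,0,0,0,0,0,255],[0,0,0,0,0,0,255],[0,0,0,0,0,0,255],[0,0,0,0,0,0,255],[0,0,0,0,0,0,255]]]' --force 20

```text
clock: 22.35
tcp_pos: [0.5439, 0.0872, 0.1481]
orientation: [0.001, -0.05, 0.999, -0.0]
wrist_force: [0.4, -0.2, 5.4]
finger_gap: 0.0072
grip_force: 25.8
```

Call:
jog_arm --increments '[[[0,0,0.0005,0,0,0.04,255],[0,0,0.0005,0,0,0.04,255],[0,0,0.0005,0,0,0.04,255],[0,0,0.0005,0,0,0.04,255],[0,0,0.0005,0,0,0.04,255],[0,0,0.0005,0,0,0.04,255],[0,0,0.0005,0,0,0.04,255],[0,0,0.0005,0,0,0.04,255],[0,0,0.0005,0,0,0.04,255],[0,0,0.0005,0,0,0.04,255],[0,0,0.0005,0,0,0.04,255],[0,0,0.0005,0,0,0.04,255],[0,0,0.0005,0,0,0.04,255],[0,0,0,0,0,0,255]]]'

```text
clock: 23.75
tcp_pos: [0.5432, 0.0864, 0.1468]
orientation: [0.001, 0.695, 0.719, 0.0]
wrist_force: [-2.3, -2.4, 8.8]
finger_gap: 0.0075
grip_force: 26.4
```

```bash
python3 - <<'E'
from fit import *
st()
E
```

```text
t 23.75 tcp [0.5432 0.0864 0.1468] psi 91.9 tz [ 0.002 -0.002 -1.   ] J [ 0.01  0.28 -0.12  1.17 -0.    1.55] F [-2.3 -2.4  8.8] M [-0.61  0.57 -0.02] gap 0.0075 26.4
```

Call:
jog_arm --increments '[[[0,0,0.0005,0,0,0.02,255],[0,0,0.0005,0,0,0.02,255],[0,0,0,0,0,0.02,255],[0,0,0,0,0,0,255]]]'

```text
clock: 24.15
tcp_pos: [0.5432, 0.0864, 0.1468]
orientation: [0.001, 0.759, 0.651, 0.0]
wrist_force: [-2.7, -2.0, 10.1]
finger_gap: 0.0073
grip_force: 26.6
```

```bash
python3 - <<'E'
from fit import *
st()
E
```

```text
t 24.15 tcp [0.5432 0.0864 0.1468] psi 81.2 tz [ 0.002 -0.002 -1.   ] J [ 0.01  0.28 -0.12  1.17 -0.    1.74] F [-2.7 -2.  10.1] M [-0.62  0.71  0.01] gap 0.0073 26.6
```

Call:
jog_arm --increments '[[[0,0,0,0,0,0.02,255],[0,0,0,0,0,0.01,255],[0,0,0,0,0,0,255]]]'

```text
clock: 24.45
tcp_pos: [0.5433, 0.0866, 0.1468]
orientation: [0.001, 0.789, 0.615, 0.001]
wrist_force: [-2.8, -2.4, 10.4]
finger_gap: 0.0073
grip_force: 31.6
```

```bash
python3 - <<'E'
from fit import *
st()
E
```

```text
t 24.45 tcp [0.5433 0.0866 0.1468] psi 75.9 tz [ 0.002 -0.001 -1.   ] J [ 0.01  0.28 -0.12  1.17 -0.    1.83] F [-2.8 -2.4 10.4] M [-0.54  0.6   0.39] gap 0.0073 31.6
```

Call:
jog_arm --increments '[[[0,0,0,0,0,0.015,255],[0,0,0,0,0,0,255]]]'

```text
clock: 24.65
tcp_pos: [0.5433, 0.0866, 0.1468]
orientation: [0.001, 0.803, 0.596, 0.001]
wrist_force: [-2.5, -2.9, 10.1]
finger_gap: 0.0072
grip_force: 39.8
```

```bash
python3 - <<'E'
from fit import *
st()
E
```

```text
t 24.65 tcp [0.5433 0.0866 0.1468] psi 73.2 tz [ 0.002 -0.001 -1.   ] J [ 0.01  0.28 -0.12  1.17 -0.    1.88] F [-2.5 -2.9 10.1] M [-0.55  0.64  0.53] gap 0.0072 39.8
```

Call:
jog_arm --increments '[[[0,0,0,0,0,0,120],[0,0,0,0,0,0,120],[0,0,0,0,0,0,120],[0,0,-0.12,0,0,0,120],[0,0,-0.12,0,0,0,120],[0,0,-0.12,0,0,0,120],[0,0,0,0,0,-0.036,255],[0,-0.16,0,0,0,0,255],[0,0,0,0,0,0,255],[0,0,0,0,0,0,255],[0,0,0,0,0,0,255]]]'

```text
clock: 25.75
tcp_pos: [0.5041, 0.0944, 0.2349]
orientation: [0.0, 0.768, 0.641, 0.0]
wrist_force: [0.3, 1.2, 0.3]
finger_gap: 0.0
grip_force: 0.0
```

```bash
python3 - <<'E'
from fit import *
s,Rt=st()
B=np.array([.5430,.0868]); h=np.radians(-10.3); u=np.array([np.cos(h),np.sin(h)])
to([*(B-.036*u),.155],Rt,s['tcp_pos'])
px,K,Rm,t=cam('wrist')
a=cv2.resize(px[120:440,160:480],(400,400))
px2,K2,R2,t2=cam('scene'); b=cv2.resize(px2[190:320,300:430],(400,400),interpolation=cv2.INTER_CUBIC)
save('w6',cv2.hconcat([a,b]))
tp=proj(s['tcp_pos'],K2,R2,t2); print('tcp scene crop',(tp-[300,190])*400/130, 'z+25',(proj(s['tcp_pos']+[0,0,.025],K2,R2,t2)-[300,190])*400/130)
E
```

```text
t 25.75 tcp [0.5041 0.0944 0.2349] psi 79.7 tz [ 0.001  0.    -1.   ] J [ 0.03  0.18 -0.03  1.36  0.    1.78] F [0.3 1.2 0.3] M [ 0.03 -0.04 -0.01] gap 0.0 0.0
units [-0.002   0.0143  0.3197]
tcp scene crop [191.02956742  -6.66948788] z+25 [193.12497432 -38.43779951]
```

View pics/w6.png

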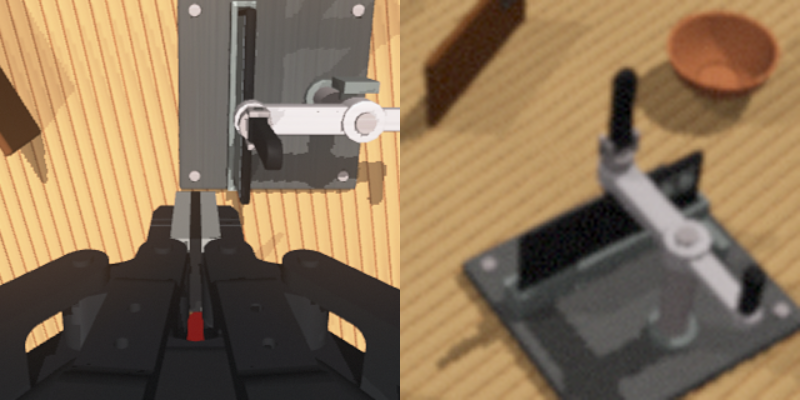

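Lever upright and aligned with the arm, and the arm is over the phone. Now fold it from behind with the closed fingers.

Call:
jog_arm --increments '[[[0,0,0.16,0,0,0,255],[0,0,0.16,0,0,0,255],[0,0,0,0,0,0,255],[-0.002,0.03,0,0,0,0,255],[0,0.03,0,0,0,0,255],[0,0.038,0,0,0,0,255],[0,0.021,0.0008,0,0,0,255],[0,0.021,0.0008,0,0,0,255],[0,0.02,0.006,0,0,0,255],[0,0.02,0.006,0,0,0,255],[0,0.018,0.011,0,0,0,255],[0,0.018,0.011,0,0,0,255],[0,0,0,0,0,0,255]]]'

```text
clock: 27.15
tcp_pos: [0.5567, 0.0841, 0.1452]
orientation: [-0.0, 0.768, 0.641, -0.0]
wrist_force: [0.3, 0.5, 0.4]
finger_gap: 0.0
grip_force: 0.0
```

```bash
python3 - <<'E'
from fit import *
s,Rt=st()
px2,K2,R2,t2=cam('scene'); b=cv2.resize(px2[190:320,300:430],(400,400),interpolation=cv2.INTER_CUBIC)
px,K,Rm,t=cam('wrist')
a=cv2.resize(px[120:440,160:480],(400,400))
save('w7',cv2.hconcat([a,b]))
E
```

```text
t 27.15 tcp [0.5567 0.0841 0.1452] psi 79.7 tz [-0.001  0.    -1.   ] J [ 0.01  0.31 -0.09  1.18  0.    1.76] F [0.3 0.5 0.4] M [ 0.02 -0.02 -0.01] gap 0.0 0.0
```

View pics/w7.png

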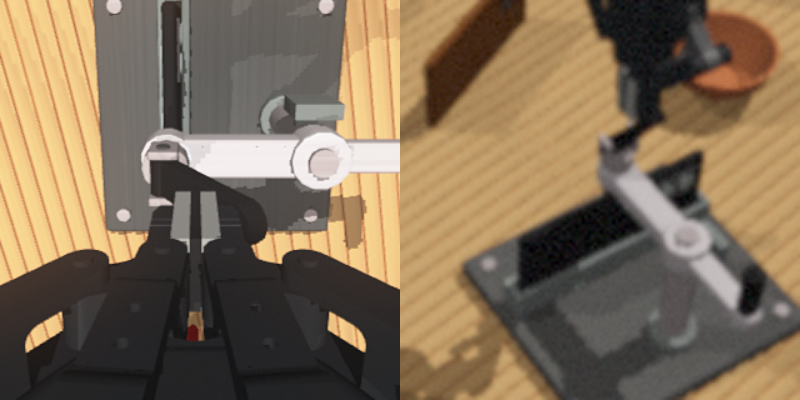

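The lever is partly folded, leaning toward the post in the wrist view from (165,160) to (255,215). I'll continue the arc and press down.

Call:
jog_arm --increments '[[[0,0.0142,0.0152,0,0,0,255],[0,0.0142,0.0152,0,0,0,255],[0,0.012,0.0184,0,0,0,255],[0,0.012,0.0184,0,0,0,255],[0,0.011,0.02,0,0,0,255],[0,0.011,0.016,0,0,0,255],[0,0,0,0,0,0,255]]]'

```text
clock: 27.95
tcp_pos: [0.5744, 0.0808, 0.119]
orientation: [-0.001, 0.768, 0.641, -0.001]
wrist_force: [-0.4, -0.6, 0.2]
finger_gap: -0.0001
grip_force: 0.0
```

Call:
jog_arm --increments '[[[0,0,0.008,0,0,0,255],[0,0,0,0,0,0,255]]]'

```text
clock: 28.15
tcp_pos: [0.5747, 0.0808, 0.118]
orientation: [-0.0, 0.768, 0.641, -0.0]
wrist_force: [0.1, 0.4, -0.5]
finger_gap: 0.0002
grip_force: 0.0
```

Call:
jog_arm --increments '[[[0,0,0.008,0,0,0,255],[0,0,0,0,0,0,255]]]'

```text
clock: 28.35
tcp_pos: [0.5748, 0.0809, 0.1162]
orientation: [0.0, 0.768, 0.641, 0.0]
wrist_force: [-0.6, 0.1, 0.4]
finger_gap: -0.0002
grip_force: 0.3
```

Call:
jog_arm --increments '[[[0,0,0.008,0,0,0,255],[0,0,0,0,0,0,255]]]'

```text
clock: 28.55
tcp_pos: [0.5748, 0.0809, 0.114]
orientation: [0.0, 0.768, 0.641, 0.0]
wrist_force: [1.2, 0.6, 0.1]
finger_gap: -0.0002
grip_force: 0.6
```

Call:
jog_arm --increments '[[[0,0,0.008,0,0,0,255],[0,0,0,0,0,0,255]]]'

```text
clock: 28.75
tcp_pos: [0.5747, 0.0809, 0.1119]
orientation: [-0.0, 0.768, 0.641, 0.0]
wrist_force: [-0.1, 1.2, 1.0]
finger_gap: 0.0001
grip_force: 0.5
```

Call:
jog_arm --increments '[[[0,0,0.008,0,0,0,255],[0,0,0,0,0,0,255]]]'

```text
clock: 28.95
tcp_pos: [0.5746, 0.0809, 0.1098]
orientation: [-0.0, 0.768, 0.641, -0.0]
wrist_force: [1.4, 0.8, 1.3]
finger_gap: -0.0001
grip_force: 0.4
```

Call:
jog_arm --increments '[[[0,0,0.008,0,0,0,255],[0,0,0,0,0,0,255]]]'

```text
clock: 29.15
tcp_pos: [0.5746, 0.0809, 0.1078]
orientation: [-0.0, 0.768, 0.641, -0.0]
wrist_force: [0.1, 0.3, 1.5]
finger_gap: -0.0004
grip_force: 0.3
```

Call:
jog_arm --increments '[[[0,0,0.008,0,0,0,255],[0,0,0,0,0,0,255]]]'

```text
clock: 29.35
tcp_pos: [0.575, 0.0809, 0.1071]
orientation: [0.0, 0.768, 0.641, 0.0]
wrist_force: [0.4, 0.3, 7.6]
finger_gap: -0.0004
grip_force: 3.6
```

```bash
python3 - <<'E'
from fit import *
s,Rt=st()
px2,K2,R2,t2=cam('scene'); b=cv2.resize(px2[190:320,300:430],(400,400),interpolation=cv2.INTER_CUBIC)
px,K,Rm,t=cam('wrist')
a=cv2.resize(px[120:440,160:480],(400,400))
save('w8',cv2.hconcat([a,b]))
E
```

```text
t 29.35 tcp [0.575  0.0809 0.1071] psi 79.7 tz [ 0.001  0.    -1.   ] J [ 0.    0.36 -0.11  1.1   0.    1.75] F [0.4 0.3 7.6] M [-0.09  0.17  0.05] gap -0.0004 3.6
```

View pics/w8.png

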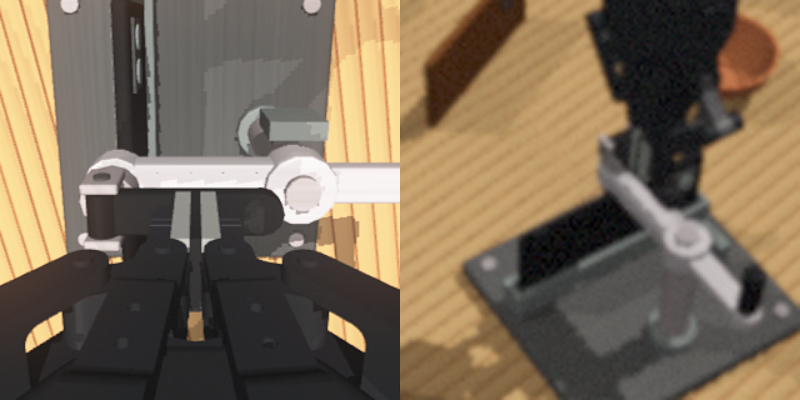

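The lever lies flat, (90,210) to (275,210), and the downward force has started to rise at its stop. One firmer press, then retreat.

Call:
jog_arm --increments '[[[0,0,0.008,0,0,0,255],[0,0,0,0,0,0,255]]]'

```text
clock: 29.65
tcp_pos: [0.5754, 0.0809, 0.1065]
orientation: [0.001, 0.768, 0.641, 0.001]
wrist_force: [-3.8, -1.1, 13.8]
finger_gap: -0.0002
grip_force: 7.1
```

Call:
jog_arm --increments '[[[0,0,-0.1,0,0,0,255],[0,0,-0.2,0,0,0,255],[0,0,-0.2,0,0,0,255],[-0.2,0,-0.1,0,0,0,255],[-0.2,0,0,0,0,0,255],[0,0,0,0,0,0,255],[0,0,0,0,0,0,255]]]'

```text
clock: 30.35
tcp_pos: [0.5571, -0.0133, 0.2511]
orientation: [-0.001, 0.769, 0.64, -0.0]
wrist_force: [0.4, 0.1, -0.7]
finger_gap: 0.0002
grip_force: 0.0
```

```bash
python3 - <<'E'
from fit import *
s,Rt=st()
B=np.array([.543,.0868]);h=np.radians(-10.3);u=np.array([np.cos(h),np.sin(h)])
print('want tip',B+.064*u)
for n in ['wrist','scene','top']:
  px,K,Rm,t=cam(n)
  if n=='wrist': a=cv2.resize(px[40:360,160:480],(400,400))
  if n=='scene': b=cv2.resize(px[190:320,300:430],(400,400),interpolation=cv2.INTER_CUBIC)
  for k,z in [('post',.122),('lever_pivot',.138),('lever_tip',.138),('swing_handle',.15),('phone',.014)]:
    for r in spotter.landmark_of(k,n)[:1]: print(n,k,np.round(r['uv']),round(r['conf'],2),atz(r['uv'],K,Rm,t,z).round(4))
save('w9',cv2.hconcat([a,b]))
E
```

```text
t 30.35 tcp [ 0.5571 -0.0133  0.2511] psi 79.5 tz [-0.001  0.001 -1.   ] J [-0.17  0.27  0.12  1.42  0.    1.59] F [ 0.4  0.1 -0.7] M [ 0.06 -0.    0.04] gap 0.0002 0.0
want tip [0.60596864 0.07535666]
wrist post [368.  96.] 0.98 [0.6156 0.0744 0.122 ]
wrist lever_pivot [272.  97.] 0.76 [0.5407 0.0854 0.138 ]
wrist lever_tip [356.  96.] 0.66 [0.6042 0.0748 0.138 ]
wrist swing_handle [457.  97.] 0.91 [0.6756 0.0594 0.15  ]
wrist phone [88. 81.] 0.76 [0.336  0.1532 0.014 ]
scene post [395. 264.] 0.93 [0.6158 0.0809 0.122 ]
scene lever_pivot [370. 234.] 0.54 [0.5388 0.0887 0.138 ]
scene lever_tip [390. 258.] 0.5 [0.6069 0.0745 0.138 ]
scene swing_handle [414. 275.] 0.94 [0.6689 0.0677 0.15  ]
scene phone [325. 213.] 0.97 [0.3381 0.1463 0.014 ]
top phone [372. 264.] 0.65 [ 0.4632 -0.1372  0.014 ]
```

View pics/w9.png

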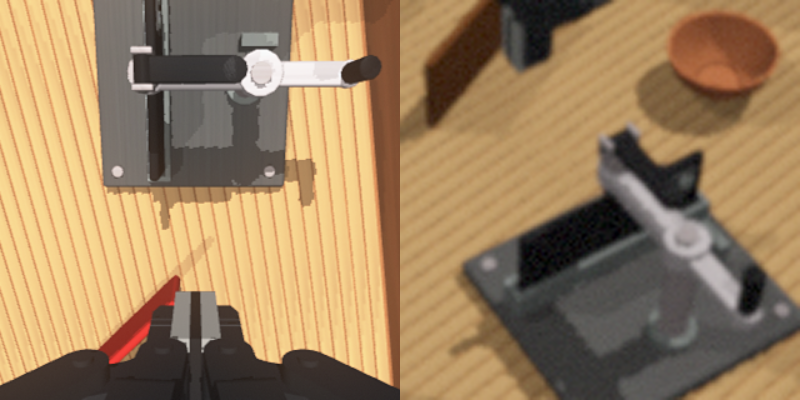

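The arm is home, the lever lies flat along it, running (135,70) to (240,70), and the phone stands in its slot. The gripper is clear, so I'm handing in.

```bash
python3 -c "
from workcell import ticket
print(ticket.hand_in())"
```

```text
the job is handed in; nothing more can be done
None
```

The job is handed in (no verdict was returned): the clamp arm is home over the phone, the bolt was screwed to its stop and only then the lever folded flat along the arm, with the phone still in its slot; my moves stayed clear of the jars, gourd and bowl.

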